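# Find the low and high side of an eccentric roller with a plunger indicator

### The job

Check the throw of the sieve shaker's eccentric roller: using the black knob, lower the dial indicator until its plunger rests on the roller pressed in about half its travel, and let go of the knob. Then turn the arbor in its V-blocks by the four-spoked star wheel until the indicator has been through its lowest reading (the plunger farthest down, still on the roller), and leave it standing at its highest reading, with nothing touching it. Never drive the plunger in to its stop, and leave the things round the fixture where they are.

Things in the scene. Friction and masses are not known exactly. Their poses are not given: they have to be found in the camera images.
- fixture: Fixed gauge fixture: steel base plate 170 x 240 x 12 mm, two V-blocks, column. Origin on the bench under the arbor axis; x across the arbor, away from the robot; y along it; z up. Arbor axis at x 0, z 78 mm. At y: star wheel -115, V-blocks 26 wide with yokes up to z 114 at -15 and +105, roller +45 mm. Column 20 mm thick, 228 high at x +75, y +45 mm.
- star_center (a point): Centre of the star wheel on the arbor axis, 78 mm above the bench. Four 10 mm spokes at right angles, each ending in a 16 mm black ball centred 54 mm from the axis. This point turns with the arbor: spokes along its +x, -x, +z, -z. Turns without end both ways, friction 0.12 N m (2 to 4 N at a spoke), stays where left. Push an upward spoke along fixture x with closed fingers, then the next.
- arbor (a joint): Turning angle of arbor and star wheel, rad, unlimited; grows as the wheel's top moves along fixture +x. At 0 two spokes are upright. The roller, an aluminium disc 60 mm in diameter, 28 wide, is clamped on the arbor and turns with it; its centre is 5 mm off the axis in an unknown direction unrelated to the spokes. At the start its low side is at least 0.8 rad from the top.
- carriage (a joint): How far the indicator's carriage has been slid down its column, in m, from 0 (top) to 0.07; it starts between 0 and 0.015. It has 8 N of friction, so it takes about 5 to 12 N to push down and 11 N to lift, and stays where it is left.
- knob (a point): Centre of the round upright black knob on the carriage, 32 mm in diameter, 36 high, straight above plunger and roller (fixture x 0, y +45 mm). Pinch it from above or press on its flat top. Below it a 15 mm neck, then the dial housing (64 mm diameter, white face with black needle, tilted up toward the robot).
- plunger_tip (a point): Lowest point of the indicator's plunger (round tip of 10 mm diameter), which runs on top of the roller, straight above the arbor's axis. With the plunger out it lies 128 mm below the knob's centre. When it rests on the roller its height over the bench is 103 mm on the roller's lowest side and 113 mm on the highest side.
- plunger (a joint): Indicator reading, m: how far the sprung plunger is pressed in, 0 (out) to its stop at 0.026. Spring 1 N at 0 plus 0.2 N per mm. The needle turns clockwise 0.19 rad per mm. Set to about 13 mm on the roller as it stands at first, it stays on the roller and short of its stop all round; one turn of the arbor swings the reading by 10 mm.
- sieve: A small steel test sieve, 70 mm across and 39 mm high, loose on the bench. Origin under its centre. Leave it alone.
- jar: A small sample jar with a white lid, 44 mm across and 60 mm high, loose on the bench. Origin under its centre. Leave it alone.
- brush: A flat brush with a wooden handle, 35 x 189 x 12 mm, lying loose on the bench. Origin under its centre. Leave it alone.

How it is judged:
On the way, in this order (a step that is already met when the one before it is completed fails the run):
1. the plunger has been lowered onto the roller and is pressed in 8 to 18 mm, the knob released (value of joint plunger between 0.008 and 0.018 m and height (world z) of plunger_tip between 0.101 and 0.115 m and contact force between the fingers and fixture below 0.2 N), for 0.2 s.
2. the roller has been turned through its lowest reading: the tip, on the roller and pressed in at least 1 mm, within 0.8 mm of the lowest height (103 mm) (value of joint plunger above 0.001 m and height (world z) of plunger_tip below 0.1038 m), for 0.05 s.
At the end, for the whole second after the job is handed in: The plunger tip rests on the roller within 0.8 mm of its greatest height (113 mm over the bench, about 33 degrees of turning either way), pressed in at least 6 mm and short of its stop, with the arbor and carriage at rest (height (world z) of plunger_tip between 0.1122 and 0.115 m and value of joint plunger between 0.006 and 0.0252 m and velocity of joint arbor between -0.05 and 0.05 rad/s and velocity of joint carriage between -0.005 and 0.005 m/s); the robot touches nothing.
It fails at once if the plunger was driven in to its stop (value of joint plunger above 0.0255 m).
It fails at once if the sieve was moved by more than 20 mm (distance of sieve from where it was at the start of the episode above 0.02 m).
It fails at once if the jar was moved by more than 20 mm (distance of jar from where it was at the start of the episode above 0.02 m).
It fails at once if the brush was moved by more than 20 mm (distance of brush from where it was at the start of the episode above 0.02 m).
It also fails if it takes over 72 s, if anything falls off the work surface, if the arm or the gripper's body presses on something with over 40 N, if the wrist force passes 120 N, or if a joint passes its speed limit or range.

### The arm

A 6-joint arm with a two-finger parallel gripper is mounted at the origin on a cart in front of the work surface, level with it; the furniture and walls round the work are solid. World frame = base frame: x ahead of the robot, y to its left, z up, the work surface at z = 0. Lengths are in m, angles in rad, forces in N, time in s.
With the tool pointing down it reaches from about 0.35 to 0.85 m from the base axis. Payload 8.1 kg.
Tool frame: the origin (TCP) lies between the finger pads; the fingertips stand 25 mm ahead of it and the grasp point (between the pads) lies 6 mm ahead of it; z points along the fingers, y is the line along which they close (so a half turn about z gives the same grasp; the last joint's range is limited). The gripper opens to 85 mm and grips with 20 to 120 N. Pads are 22 mm wide; open, the fingers measure 114 mm over their backs; the gripper's body (76 mm by 85 mm) begins 54 mm behind the grasp point. The pads swing forward as they close: fully open they stand 13 mm farther back than shut.
Start: joints at [1.031, 0.13, 1.488, -0, 1.523, -0.085], TCP at [0.264, 0.539, 0.256] pointing down, gripper open.
Joint ranges: [-2.96, 2.96], [-0.89, 2.26], [0.02, 2.5], [-1.34, 4.48], [0, 2.73], [-2.66, 2.66]. Speed limits (rad/s): [2.39, 2.39, 2.79, 3.14, 3.14, 3.14].

### API

Orientations are given as a unit quaternion [x, y, z, w].
In Python, from workcell import sensors, optics, hand_in gives the robot as it stands. The module is installed in compiled form; this text tells all that it offers.
- The arm moves only by the tool move_arm, never from a script. Its argument "rows" is a list that holds one entry, the list of rows, each a list of 7 numbers: the turn, a rotation vector about the tool's x, y, z in rad, then the shift along the tool's x, y, z in units of 25 mm (1.0 is 25 mm), then the closure, from -1 (fully open) to 1 (shut), so that 0 is half open. A call has 1 to 20 rows; each row shifts and turns the commanded pose from where the row before left it, along the tool's axes as they then stand; what a row does not reach is not made up. A row lasts 1/12 s, in which the tool goes at most 41.7 mm and 7.16 degrees, less where a joint would pass 70% of its speed; a pose out of reach is approached as far as the arm can. A call is refused whole if a number of a shift passes 1 or a number of a turn 0.125, either way. A call with a gripper value outside its range is refused whole. The fingers move at their own pace and stop on an object; "newtons" is the grip in N (left out, the last holds). Time passes only in rows, so rows that do not move let the fingers close. It gives the time, the measured TCP pose, the force, the opening and the grip force at its end, in the units of the state.
- sensors.get_obs(): the state, without advancing time (a new reading comes with each control period).
- optics.get_image(name): name is "side" or "top" or "wrist"; returns a dict with "pixels" (420x560x3 uint8, red, green, blue), "range_z" (420x560 float32, m along the optical axis (not along the pixel's ray), 0 where there is no reading), "intrinsics" (3x3 intrinsics, pixels), "T" (4x4, takes a point from camera to world coordinates). Camera axes: x right, y down, z forward; pixel columns grow to the right and rows downward; lengths in m; the calibration is good to about 2 mm. A picture is of the moment at which its call begins.
- hand_in(): hands the job in; it is judged then, once.
The state is a dict: "t": time; "qpos": joint angles; "qvel": joint speeds; "effort": joint torques, N m; "ee_pos": TCP position; "tcp_rot": TCP orientation; "ft_force": force on the tool from outside, world axes, zero at the start; "torque": the same for the moment, N m; "gripper_width": opening from 0.0 (shut) to 1.0 (fully open); "gripper_force": force on a finger pad.
Only numpy, scipy, OpenCV 4.12 (cv2) and the standard library are available. Lean on these libraries where they do the work, as an engineer would, in place of code of your own. Each camera call takes 0.05 s, during which the arm holds its last target. There are 200 camera calls.

## Working session

There is one attempt and no reset: what is moved stays moved. The work goes in short steps, Python scripts to look and compute and a tool call to move; the robot and the scene stay as the last step left them, time stands still between calls to the robot, and variables do not carry over. Pictures are saved under pics/ and viewed, at most 10 in all, crops included, and the job is handed in when it is done.

Besides the shell and the picture viewer there is one more tool, called after "Request:" as name(argument=value, ...), one argument or row to a line, values as JSON. move_arm: Moves the arm, as the interface text tells. Its arguments: {"type":"object","properties":{"rows":{"type":"array"},"newtons":{"type":"number"}},"required":["rows"]}

```bash
mkdir -p pics
cat > h.py <<'E'
import numpy as np, cv2
from workcell import sensors, optics, hand_in
def grab(n,save=None):
    d=optics.get_image(n)
    if save: cv2.imwrite('pics/'+save,d['pixels'][:,:,::-1])
    return d
def cloud(d):
    K=d['intrinsics'];z=d['range_z'];v,u=np.mgrid[:z.shape[0],:z.shape[1]]
    P=np.stack([(u-K[0,2])/K[0,0]*z,(v-K[1,2])/K[1,1]*z,z],-1)
    return P@d['T'][:3,:3].T+d['T'][:3,3]
E
python3 - <<'E'
from h import *
s=sensors.get_obs();print({k:np.round(v,3) for k,v in s.items()})
a=grab('side');b=grab('top')
np.savez('s0.npz',**{'side_'+k:v for k,v in a.items()},**{'top_'+k:v for k,v in b.items()})
for n,d in(('side',a),('top',b)):
    cv2.imwrite(f'pics/{n}0.png',d['pixels'][:,:,::-1]); print(n,np.round(d['T'],3).tolist(),d['intrinsics'][0])
E
```

```text
{'t': np.float64(0.0), 'qpos': array([ 1.031,  0.131,  1.489, -0.   ,  1.523, -0.085]), 'qvel': array([-0.002,  0.003, -0.001,  0.001,  0.001, -0.002]), 'effort': array([-0.0000e+00, -5.6938e+01, -5.0057e+01, -0.0000e+00,  1.5000e-02,
       -0.0000e+00]), 'ee_pos': array([0.263, 0.539, 0.255]), 'tcp_rot': array([ 0.225,  0.974, -0.001, -0.   ]), 'ft_force': array([-0.476, -0.528, -0.955]), 'torque': array([-0.008, -0.034,  0.025]), 'gripper_force': np.float64(0.0), 'gripper_width': np.float64(0.998)}
side [[0.489, -0.619, 0.615, -0.011], [-0.872, -0.331, 0.36, -0.26], [-0.019, -0.712, -0.701, 0.851], [0.0, 0.0, 0.0, 1.0]] [394.08534471   0.         280.57669724]
top [[-0.001, -0.996, 0.092, 0.508], [-1.0, 0.002, 0.006, 0.087], [-0.007, -0.092, -0.996, 1.154], [0.0, 0.0, 0.0, 1.0]] [390.35651867   0.         279.53132135]
```

View pics/side0.png

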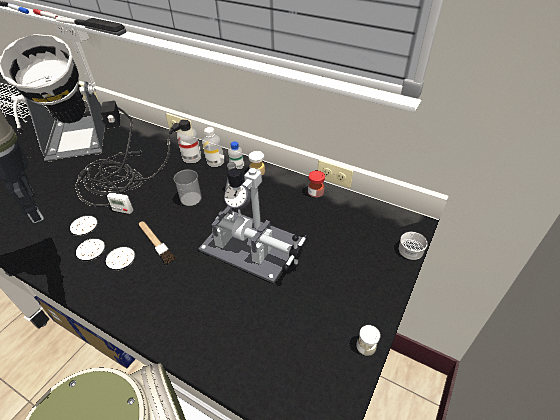

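View pics/top0.png

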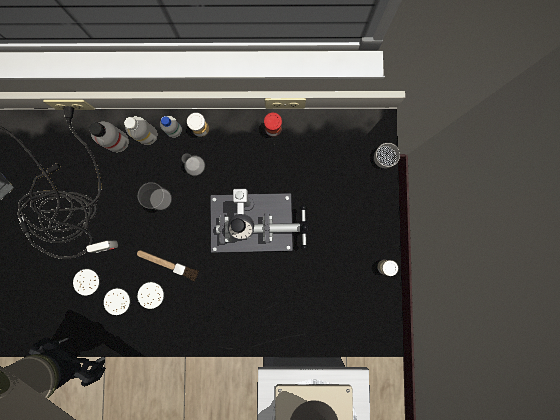

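The side view shows the fixture at about (255,240), with the star wheel at about (297,243) on the right. The top view shows the plate over columns 210-292 and rows 194-251, the knob at about (238,226) and the star wheel at about (304,228). The fixture is nearly square to the world axes.

```bash
cat > m.py <<'E'
from h import *
f=np.load('s0.npz');d={k[4:]:f[k] for k in f if k.startswith('top_')}
P=cloud(d)
roi=np.zeros(P.shape[:2],bool);roi[175:265,200:320]=1
m=roi&(P[...,2]>.006)&(P[...,2]<.02)
q=P[m][:,:2].astype(np.float32);r=cv2.minAreaRect(q*1000);print('plate depth',r,m.sum())
g=d['pixels'].astype(int).sum(2)/3
mm=(roi&(g>50)).astype(np.uint8)
c=max(cv2.findContours(mm,0,2)[0],key=cv2.contourArea);print('grey rect px',cv2.minAreaRect(c))
h=np.where(roi,P[...,2],0)
print('max z',h.max())
for lo,hi in((.2,.222),(.222,.25),(.23,.26),(.12,.14),(.15,.2)):
    k=roi&(h>lo)&(h<hi);v,u=np.nonzero(k)
    if k.sum():print(lo,hi,k.sum(),P[k].mean(0).round(4),P[k].min(0).round(4),P[k].max(0).round(4),u.mean(),v.mean())
k=np.zeros_like(roi);k[195:262,296:314]=1;k&=P[...,2]>.05
print('star',P[k].mean(0),P[k].min(0),P[k].max(0))
np.set_printoptions(linewidth=250)
print((h[190:262:2,296:314]*1000).astype(int))
im=d['pixels'][180:265,200:320,::-1];cv2.imwrite('pics/c.png',cv2.resize(im,None,fx=6,fy=6,interpolation=cv2.INTER_CUBIC))
E
python3 m.py
```

```text
plate depth ((580.92138671875, 155.63540649414062), (257.9526672363281, 333.60821533203125), 0.8910470008850098) 3056
grey rect px ((254.57562255859375, 219.82785034179688), (62.62019729614258, 88.6362075805664), 88.69805145263672)
max z 1.154243862621555
0.2 0.222 476 [0.5799 0.1857 0.2127] [0.5292 0.1568 0.2002] [0.6406 0.2186 0.222 ] 241.11974789915968 213.92436974789916
0.222 0.25 112 [0.5976 0.1871 0.2271] [0.5352 0.1656 0.2221] [0.6368 0.2134 0.2494] 239.9375 206.11607142857142
0.23 0.26 26 [0.5846 0.1833 0.2409] [0.5349 0.1725 0.23  ] [0.6287 0.1964 0.2583] 240.92307692307693 211.26923076923077
0.12 0.14 24 [0.5515 0.0285 0.1368] [0.5459 0.0213 0.1313] [0.5592 0.0348 0.1399] 304.375 226.875
0.15 0.2 73 [0.5376 0.1859 0.196 ] [0.522  0.1601 0.1897] [0.638  0.2118 0.1998] 241.58904109589042 231.67123287671234
star [0.55091709 0.03214876 0.11518384] [0.49345428 0.01848175 0.07335234] [0.61406523 0.08653425 1.15424386]
[[ -5   0  -1   0   2  -2   0  -3   8   1   2  -1   0   3   0   0  -1   2]
 [  1   2  -2   0  -2  -2  -2   0   0   0   0   3  -1  -1   3   1   0   2]
 [  0   0   0 
[... 1836 characters left out ...]
  1   0   0   3   2   2]
 [  3  -4   2   2  -1   1  75  79  83  82   3   1  -1   0   1   3   0   2]
 [ -2   2  -2   0   0  76  83  82  84  84  79   3  -2   1  -1   3  -2   0]
 [  2   0  -1   2   0   2  82  85  80  79  83  -3   1   0   0   1   0   0]
 [ -3   0   2   3   0   0   0   2   0   5   0   0   2   0   1  -1  -1   1]
 [ -1   1   5   0  -4   0   0   1  -2   0  -3   0   1   1  -3   0   0  -3]
 [  0   1   0   0   1   4   0   2  -1   0   2   0  -2  -2   1  -2  -4  -2]
 [  0  -4  -3   0  -1   0  -1  -2   1   0   1  -2   2   0   0   3   4   7]
 [  0   3   0   2  -1   1   0   2  -1   0   0   0   3   2  -2   1   1  -1]
 [ -1  -1  -2   1   2   2   1   5   0   6   2   2   0  -2   0   1   3   3]]
```

View pics/c.png

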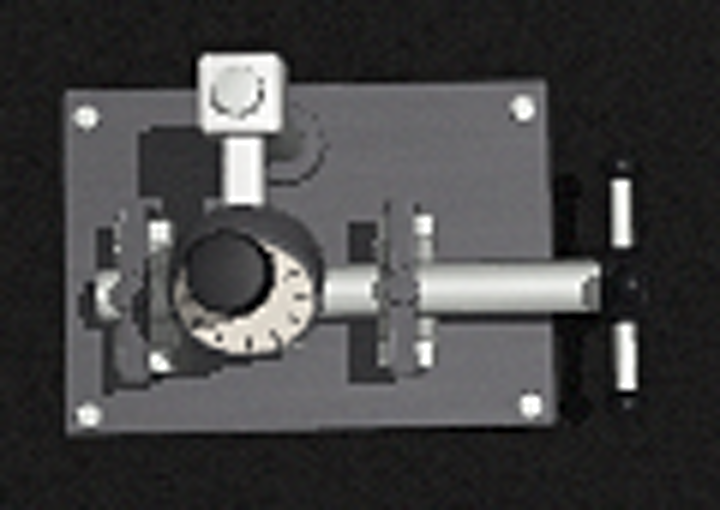

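The crop shows the plate with four corner screws, the knob disc at crop (230,273), which is image pixel (238.3,225.5), and the star with two spokes level and one ball up.

```bash
cat > m2.py <<'E'
from h import *
f=np.load('s0.npz')
def ray(d,u,v,z):
    K=d['intrinsics'];r=d['T'][:3,:3]@np.linalg.inv(K)@[u,v,1];o=d['T'][:3,3];return o+r*(z-o[2])/r[2]
d={k[4:]:f[k] for k in f if k.startswith('top_')}
P=cloud(d)
S=[ray(d,200+(a+.5)/6-.5,180+(b+.5)/6-.5,.013) for a,b in((87,117),(523,108),(89,414),(531,404))]
S=np.array(S);print(S.round(4))
C=S.mean(0);ey=(S[0]-S[1]+S[2]-S[3]);ex=S[0]-S[2]+S[1]-S[3];print('centre',C,'yaw y',np.arctan2(-ey[0],ey[1]),'yaw x',np.arctan2(ex[1],ex[0]))
# knob
b=P[221:230,234:243];print('knob z',np.median(b[...,2]),b[...,2].round(3).tolist()[4])
zk=np.median(b[...,2]);print('knob c',ray(d,238.3-0.4,225.1,zk))
# plate edges at several rows/cols
for x in (.50,.52,.60,.62):
    k=(abs(P[...,0]-x)<.006)&(P[...,2]>.007)&(P[...,2]<.018)&(P[...,1]<.3)&(P[...,1]>0);print('x',x,np.percentile(P[k][:,1],[1,99]))
for y in (.06,.08,.12,.24):
    k=(abs(P[...,1]-y)<.006)&(P[...,2]>.007)&(P[...,2]<.018)&(P[...,0]<.7)&(P[...,0]>.4);print('y',y,np.percentile(P[k][:,0],[1,99]))
for n,z,rr in(('far',.082,(205,210)),('near',.079,(245,250))):
    w=P[rr[0]:rr[1],299:309];w=w[w[...,2]>.06];print(n,w.mean(0))
w=P[220:234,299:310];w=w[w[...,2]>.12];print('up',w.mean(0))
w=P[206:220,301:306];w=w[w[...,2]>.06];print('farspoke',w.mean(0))
w=P[235:248,301:306];w=w[w[...,2]>.06];print('nearspoke',w.mean(0))
E
python3 m2.py
```

```text
[[0.6391 0.2867 0.013 ]
 [0.6431 0.0727 0.013 ]
 [0.4941 0.2837 0.013 ]
 [0.4986 0.0693 0.013 ]]
centre [0.56874568 0.17808947 0.013     ] yaw y 0.019806645792243296 yaw x 0.02218833223450403
knob z 0.2768054125356344 [0.277, 0.278, 0.276, 0.281, 0.276, 0.277, 0.275, 0.277, 0.278]
knob c [0.5498137  0.18596859 0.27680541]
x 0.5 [0.05837462 0.29120644]
x 0.52 [0.05774775 0.29319145]
x 0.6 [0.06038944 0.29815021]
x 0.62 [0.06028701 0.29887093]
y 0.06 [0.48967198 0.65382277]
y 0.08 [0.48973562 0.65699572]
y 0.12 [0.48975066 0.65392376]
y 0.24 [0.48704206 0.65128719]
far [0.60767469 0.02972283 0.08692017]
near [0.49961344 0.02983706 0.12413131]
up [0.54883652 0.03212589 0.20523347]
farspoke [0.59538775 0.0290714  0.08547431]
nearspoke [0.51478336 0.02939513 0.10085756]
```

Request:
move_arm(
  rows=[
    [[0,0,-0.113,0,0,-1,1],[0,0,-0.113,0,0,-1,1],[0,0,-0.113,0,0,-1,1],[0,0,-0.114,0,0,-0.5,1],[0,0,0,-0.8,-1,0,1],[0,0,0,-0.8,-1,0,1],[0,0,0,-0.8,-1,0,1],[0,0,0,-0.8,-1,0,1],[0,0,0,-0.8,-1,0,1],[0,0,0,-0.8,-1,0,1],[0,0,0,-0.8,-1,0,1],[0,0,0,-0.8,-1,0,1],[0,0,0,-0.8,-1,0,1],[0,0,0,-0.8,-1,0,1],[0,0,0,-0.8,-1,0,1],[0,0,0,-0.8,-1,0,1],[0,0,0,-0.8,-1,0,1],[0,0,0,0,0,0,1],[0,0,0,0,0,0,1]],
  ],
)

```text
t: 1.68
ee_pos: [0.5235, 0.2121, 0.343]
tcp_rot: [0.002, 1.0, -0.0, -0.001]
ft_force: [-0.8, 0.6, -0.8]
gripper_width: 0.003
gripper_force: 0.0
```

Request:
move_arm(
  rows=[
    [[0,0,0,-0.53,-0.5,0,1],[0,0,0,-0.53,-0.5,0,1],[0,0,0,0,0,0.5,1],[0,0,0,0,0,0.5,1],[0,0,0,0,0,0.4,1],[0,0,0,0,0,0.08,1],[0,0,0,0,0,0.08,1],[0,0,0,0,0,0.08,1],[0,0,0,0,0,0,1]],
  ],
)

```text
t: 2.43
ee_pos: [0.5492, 0.189, 0.3028]
tcp_rot: [0.001, 1.0, 0.0, 0.0]
ft_force: [0.3, -0.4, -0.8]
gripper_width: -0.005
gripper_force: 0.0
```

Request:
move_arm(
  rows=[
    [[0,0,0,0,0,0.1,1],[0,0,0,0,0,0.1,1],[0,0,0,0,0,0.1,1],[0,0,0,0,0,0.1,1],[0,0,0,0,0,0.1,1],[0,0,0,0,0,0.1,1],[0,0,0,0,0,0.1,1],[0,0,0,0,0,0.1,1],[0,0,0,0,0,0.1,1],[0,0,0,0,0,0.1,1],[0,0,0,0,0,0.1,1],[0,0,0,0,0,0,1]],
  ],
)

```text
t: 3.43
ee_pos: [0.5497, 0.1888, 0.2762]
tcp_rot: [0.001, 1.0, 0.0, 0.001]
ft_force: [-0.8, 0.8, 3.6]
gripper_width: 0.003
gripper_force: 1.9
```

Run:
```python
from h import *
d=grab('side');im=d['pixels'][160:270,205:315,::-1];cv2.imwrite('pics/c2.png',cv2.resize(im,(600,600),interpolation=cv2.INTER_CUBIC))
```

```text
(no output)
```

View pics/c2.png

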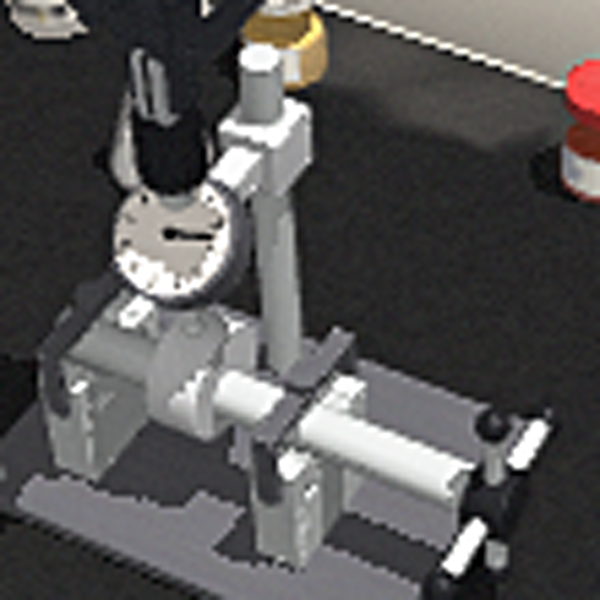

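The fingertips stand on the knob. The dial is at crop (178,240) with its needle pointing right. I need the zero direction, so I'll compare it with the start picture.

Run:
```python
from h import *
a=np.load('s0.npz')['side_pixels'][180:215,218:253,::-1];d=grab('side')['pixels'][185:220,218:253,::-1]
g=[cv2.resize(i,(390,390),interpolation=cv2.INTER_CUBIC) for i in(a,d)]
cv2.imwrite('pics/c3.png',np.hstack(g))
```

```text
(no output)
```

View pics/c3.png

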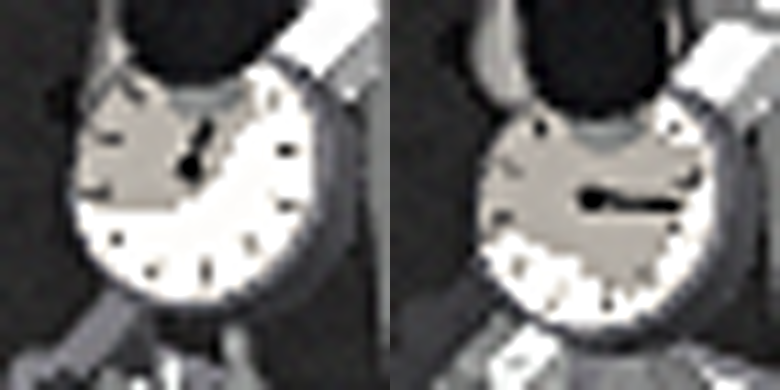

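The needle has turned about 72°, which is 1.25 rad or about 6.6 mm pressed in. That puts the roller top at roughly 111–112 mm. I'll push about 7 mm more.

Request:
move_arm(
  rows=[
    [[0,0,0,0,0,0.1,1],[0,0,0,0,0,0.1,1],[0,0,0,0,0,0.08,1],[0,0,0,0,0,0,1],[0,0,0,0,0,0,1],[0,0,0,0,0,-0.2,1],[0,0,0,0,0,-0.5,1],[0,0,0,0,0,-1,1],[0,0,0,0,0,-1,1],[0,0,0,0,0,-0.5,1]],
  ],
)

```text
t: 4.37
ee_pos: [0.5502, 0.1885, 0.3526]
tcp_rot: [0.001, 1.0, 0.0, 0.002]
ft_force: [0.1, 0.3, 1.3]
gripper_width: 0.0
gripper_force: 0.0
```

Run:
```python
from h import *
D=grab('side')
d=D['pixels'][188:223,218:253,::-1];e=D['pixels'][195:300,200:320,::-1]
cv2.imwrite('pics/c4.png',np.hstack([cv2.resize(d,(300,420),interpolation=cv2.INTER_CUBIC),cv2.resize(e,(480,420),interpolation=cv2.INTER_CUBIC)]))
T=grab('top');P=cloud(T);b=P[221:232,234:243,2];print('knob z',np.median(b),b.min(),b.max())
```

```text
knob z 0.7389516338559554 0.7179534771391229 1.154243862621555
```

View pics/c4.png

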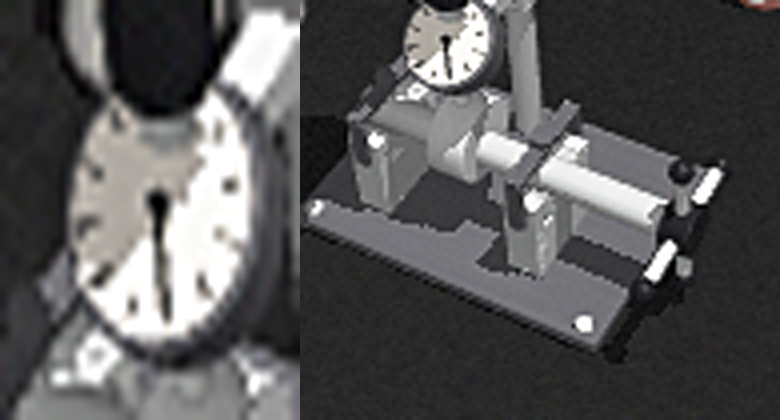

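The needle now reads about 150° past zero, or roughly 13.8 mm, and the knob is free. Next is the star wheel: I'll come down on the robot side of the upright spoke.

Request:
move_arm(
  rows=[
    [[0,0,0,0.35,-0.9,0,1],[0,0,0,0.35,-0.9,0,1],[0,0,0,0.35,-0.9,0,1],[0,0,0,0.35,-0.9,0,1],[0,0,0,0,-0.9,0.5,1],[0,0,0,0,-0.9,0.8,1],[0,0,0,0,-0.9,0.9,1],[0,0,0,0,-0.12,0.9,1],[0,0,0,0,0,0.9,1],[0,0,0,0,0,0.9,1],[0,0,0,0,0,0.9,1],[0,0,0,0,0,0.9,1],[0,0,0,0,0,0.9,1],[0,0,0,0,0,0,1]],
  ],
)

```text
t: 5.63
ee_pos: [0.51, 0.0282, 0.1517]
tcp_rot: [0.001, 1.0, 0.0, -0.005]
ft_force: [-0.7, 0.3, -1.1]
gripper_width: 0.0
gripper_force: 0.0
```

Request:
move_arm(
  rows=[
    [[0,0,0,0,0,0.45,1],[0,0,0,0,0,0.45,1],[0,0,0,-0.2,0,0,1],[0,0,0,-0.2,0,0,1],[0,0,0,-0.2,0,0,1],[0,0,0,-0.2,0,0,1],[0,0,0,-0.2,0,0,1],[0,0,0,-0.2,0,0,1],[0,0,0,-0.2,0,0,1],[0,0,0,-0.2,0,0,1],[0,0,0,-0.2,0,0,1],[0,0,0,-0.2,0,0,1],[0,0,0,-0.2,0,0,1],[0,0,0,-0.2,0,0,1],[0,0,0,-0.2,0,0,1],[0,0,0,-0.16,0,0,1],[0,0,0,0,0,0,1]],
  ],
)

```text
t: 7.05
ee_pos: [0.5841, 0.0278, 0.1357]
tcp_rot: [0.001, 1.0, -0.0, 0.0]
ft_force: [0.1, 0.7, -0.1]
gripper_width: -0.003
gripper_force: 0.1
```

```bash
cat > st.py <<'E'
from h import *
import sys
def needle(im,c=(236.3,204.7)):
    g=im.astype(np.float32).mean(2);th=np.radians(np.arange(0,360,3));r=np.arange(2.5,9.1,.5)
    X=(c[0]+np.outer(np.sin(th),r)).astype(np.float32);Y=(c[1]-np.outer(np.cos(th),r)).astype(np.float32)
    m=cv2.remap(g,X,Y,1).mean(1);i=np.argsort(m)[:4];return [(int(i_*3),int(m[i_])) for i_ in i],int(np.median(m))
if __name__=='__main__':
    D=grab('side');n,md=needle(D['pixels']);print('needle deg',n,'median',md,'p mm',[round(np.radians(a-23)/.19*1000)/1000 for a,_ in n[:2]])
    P=cloud(grab('top'));k=(abs(P[...,1]-.029)<.025)&(abs(P[...,0]-.553)<.075)&(P[...,2]>.06)&(P[...,2]<.145)
    k&=P[...,1]<.045
    v,u=np.nonzero(k);q=P[k]
    for x in np.arange(.485,.625,.01):
        s=abs(q[:,0]-x)<.005
        if s.sum()>1:print(round(x-.553,3),s.sum(),(np.median(q[s,2])-.078).round(3),(q[s,2].max()-.078).round(3))
    if len(sys.argv)>1:
        cv2.imwrite('pics/'+sys.argv[1],cv2.resize(D['pixels'][170:300,200:330,::-1],(600,600),interpolation=cv2.INTER_CUBIC))
E
python3 st.py c5.png
```

```text
needle deg [(123, 86), (126, 94), (120, 94), (117, 113)] median 175 p mm [9.186, 9.462]
-0.038 6 -0.017 -0.014
-0.028 23 0.053 0.056
-0.018 26 0.031 0.055
-0.008 30 0.016 0.031
0.002 20 0.018 0.021
```

View pics/c5.png

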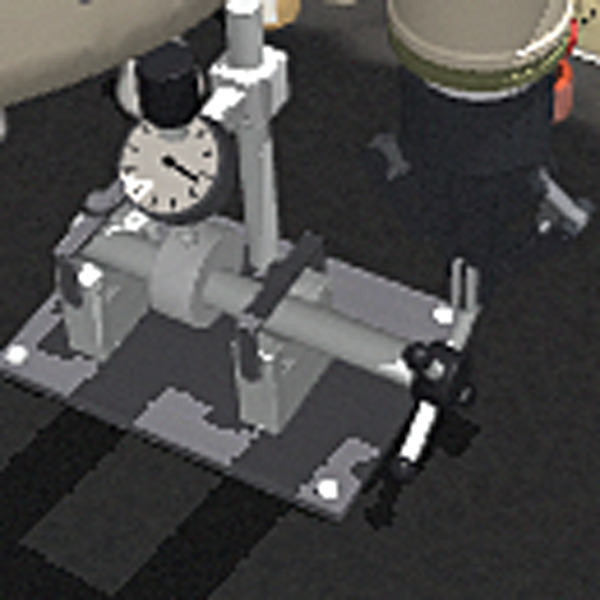

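The dial is in view at crop (168,162). It reads 9.2 mm, down from 13.8, after about 64° of turning, so the low point is roughly 74° further on. Second push.

Request:
move_arm(
  rows=[
    [[0,0,0,0,0,-1,1],[0,0,0,0,0,-1,1],[0,0,0,0,0,-0.9,1],[0,0,0,0.87,0,0,1],[0,0,0,0.87,0,0,1],[0,0,0,0.87,0,0,1],[0,0,0,0.87,0,0,1],[0,0,0,0,0,0,1],[0,0,0,0,0,0.9,1],[0,0,0,0,0,0.9,1],[0,0,0,0,0,0.9,1],[0,0,0,0,0,0,1]],
  ],
)

```text
t: 8.15
ee_pos: [0.494, 0.0282, 0.1367]
tcp_rot: [0.001, 1.0, 0.0, -0.003]
ft_force: [-0.9, -0.3, -1.2]
gripper_width: -0.003
gripper_force: 0.0
```

Request:
move_arm(
  rows=[
    [[0,0,0,-0.2,0,0,1],[0,0,0,-0.2,0,0,1],[0,0,0,-0.2,0,0,1],[0,0,0,-0.2,0,0,1],[0,0,0,-0.2,0,0,1],[0,0,0,-0.2,0,0,1],[0,0,0,-0.2,0,0,1],[0,0,0,-0.2,0,0,1],[0,0,0,-0.2,0,0,1],[0,0,0,-0.2,0,0,1],[0,0,0,-0.2,0,0,1],[0,0,0,-0.2,0,0,1],[0,0,0,-0.2,0,0,1],[0,0,0,-0.2,0,0,1],[0,0,0,-0.2,0,0,1],[0,0,0,-0.2,0,0,1],[0,0,0,0,0,0,1]],
  ],
)

```text
t: 9.57
ee_pos: [0.5769, 0.0278, 0.1405]
tcp_rot: [0.001, 1.0, -0.0, 0.0]
ft_force: [-1.2, -0.5, 0.1]
gripper_width: -0.002
gripper_force: 0.6
```

```bash
python3 st.py
```

```text
needle deg [(63, 80), (66, 84), (60, 96), (69, 104)] median 175 p mm [3.674, 3.95]
-0.038 16 0.047 0.05
-0.028 22 0.044 0.051
-0.018 24 0.017 0.034
-0.008 17 0.014 0.027
```

Request:
move_arm(
  rows=[
    [[0,0,0,0,0,-0.9,1],[0,0,0,0,0,-0.9,1],[0,0,0,0,0,-0.7,1],[0,0,0,0.87,0,0,1],[0,0,0,0.87,0,0,1],[0,0,0,0.87,0,0,1],[0,0,0,0.87,0,0,1],[0,0,0,0,0,0,1],[0,0,0,0,0,0.9,1],[0,0,0,0,0,0.9,1],[0,0,0,0,0,0.9,1],[0,0,0,0,0,0.2,1]],
  ],
)

```text
t: 10.67
ee_pos: [0.4879, 0.0282, 0.1278]
tcp_rot: [0.001, 1.0, 0.0, -0.001]
ft_force: [-0.2, -0.0, -0.4]
gripper_width: 0.001
gripper_force: 0.0
```

Request:
move_arm(
  rows=[
    [[0,0,0,-0.2,0,0,1],[0,0,0,-0.2,0,0,1],[0,0,0,-0.2,0,0,1],[0,0,0,-0.2,0,0,1],[0,0,0,-0.2,0,0,1],[0,0,0,-0.2,0,0,1],[0,0,0,-0.2,0,0,1],[0,0,0,-0.2,0,0,1],[0,0,0,-0.2,0,0,1],[0,0,0,-0.2,0,0,1],[0,0,0,-0.2,0,0,1],[0,0,0,-0.2,0,0,1],[0,0,0,-0.2,0,0,1],[0,0,0,-0.2,0,0,1],[0,0,0,-0.2,0,0,1],[0,0,0,-0.2,0,0,1],[0,0,0,-0.2,0,0,1],[0,0,0,0,0,0,1]],
  ],
)

```text
t: 12.17
ee_pos: [0.5749, 0.0278, 0.1306]
tcp_rot: [0.001, 1.0, -0.0, 0.0]
ft_force: [-1.5, -0.6, 0.8]
gripper_width: -0.003
gripper_force: 0.6
```

```bash
python3 st.py
```

```text
needle deg [(111, 76), (108, 85), (114, 93), (105, 115)] median 176 p mm [8.084, 7.808]
-0.038 6 0.049 0.053
-0.028 23 0.05 0.055
-0.018 24 0.019 0.046
-0.008 5 0.012 0.017
```

Request:
move_arm(
  rows=[
    [[0,0,0,0,0,-0.9,1],[0,0,0,0,0,-0.9,1],[0,0,0,0,0,-1,1],[0,0,0,0.87,0,0,1],[0,0,0,0.87,0,0,1],[0,0,0,0.87,0,0,1],[0,0,0,0.87,0,0,1],[0,0,0,0,0,0,1],[0,0,0,0,0,0.9,1],[0,0,0,0,0,0.9,1],[0,0,0,0,0,0.9,1],[0,0,0,0,0,0.1,1]],
  ],
)

```text
t: 13.27
ee_pos: [0.4852, 0.0282, 0.127]
tcp_rot: [0.001, 1.0, 0.0, -0.002]
ft_force: [-1.3, -0.0, -0.6]
gripper_width: 0.001
gripper_force: 0.0
```

Request:
move_arm(
  rows=[
    [[0,0,0,-0.2,0,0,1],[0,0,0,-0.2,0,0,1],[0,0,0,-0.2,0,0,1],[0,0,0,-0.2,0,0,1],[0,0,0,-0.2,0,0,1],[0,0,0,-0.2,0,0,1],[0,0,0,-0.2,0,0,1],[0,0,0,-0.2,0,0,1],[0,0,0,-0.2,0,0,1],[0,0,0,-0.2,0,0,1],[0,0,0,-0.2,0,0,1],[0,0,0,-0.2,0,0,1],[0,0,0,-0.2,0,0,1],[0,0,0,-0.2,0,0,1],[0,0,0,-0.2,0,0,1],[0,0,0,-0.1,0,0,1],[0,0,0,0,0,0,1]],
  ],
)

```text
t: 14.68
ee_pos: [0.5656, 0.0279, 0.1317]
tcp_rot: [0.001, 1.0, -0.0, 0.0]
ft_force: [-1.1, -0.6, -0.1]
gripper_width: -0.001
gripper_force: 0.9
```

```bash
python3 st.py
```

```text
needle deg [(183, 65), (180, 78), (186, 87), (177, 90)] median 177 p mm [14.698, 14.422]
-0.048 4 0.043 0.046
-0.038 18 0.044 0.048
-0.028 16 0.034 0.045
```

Request:
move_arm(
  rows=[
    [[0,0,0,-0.1,0,0,1],[0,0,0,-0.1,0,0,1],[0,0,0,-0.1,0,0,1],[0,0,0,0,0,0,1]],
  ],
)

```text
t: 15.12
ee_pos: [0.5726, 0.0279, 0.1312]
tcp_rot: [0.001, 1.0, -0.0, 0.0]
ft_force: [-0.8, -0.4, 0.6]
gripper_width: -0.002
gripper_force: 0.7
```

```bash
python3 st.py
```

```text
needle deg [(183, 51), (180, 76), (186, 77), (177, 102)] median 177 p mm [14.698, 14.422]
-0.038 10 0.049 0.053
-0.028 21 0.049 0.052
-0.018 20 0.022 0.037
```

The reading doesn't change over this last turn, so it's at the peak. I'll back off and lift clear.

Request:
move_arm(
  rows=[
    [[0,0,0,0.15,0,0,1],[0,0,0,0,0,-0.5,1],[0,0,0,0,0,-1,1],[0,0,0,0,0,-1,1],[0,0,0,0,0,-1,1],[0,0,0,0,0,-1,1],[0,0,0,0.5,-0.5,0,1],[0,0,0,0,0,0,1],[0,0,0,0,0,0,1],[0,0,0,0,0,0,1]],
  ],
)

```text
t: 16.05
ee_pos: [0.5558, 0.0157, 0.2433]
tcp_rot: [0.001, 1.0, 0.0, 0.0]
ft_force: [0.2, -0.1, -0.2]
gripper_width: 0.002
gripper_force: 0.0
```

```bash
python3 st.py c6.png
```

```text
needle deg [(183, 48), (180, 72), (186, 73), (177, 96)] median 166 p mm [14.698, 14.422]
-0.038 10 0.049 0.053
```

View pics/c6.png

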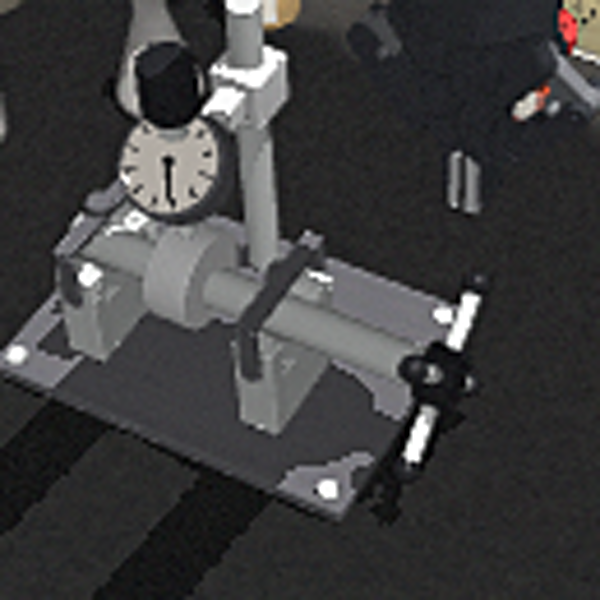

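The fingers at crop (465,180) are clear of the wheel. The needle at crop (168,180) still points straight down, so it has stayed at its highest reading.

```bash
python3 -c "
from workcell import hand_in
print(hand_in())"
```

```text
the job is handed in; nothing more can be done
None
```

I handed the job in at about 16 s (no verdict came back): the indicator was set at about 13–14 mm, the roller went through its low (about 3.8 mm) and now stands at its highest reading (about 14.6 mm), with the arm clear of everything.

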